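# Load a sleeve and hold the fixture plate out over the inspection camera

## Robot

A 6-joint arm with a two-finger parallel gripper is mounted at the origin on the work surface. World frame = base frame: x ahead of the robot, y to its left, z up, the work surface at z = 0. Lengths are in m, angles in degrees, forces in N, time in s.
With the tool pointing down it reaches from about 0.325 to 0.775 m from the base axis. Payload 5.5 kg.
Tool frame: the origin (TCP) lies at the centre of the arm's flange, where the gripper is bolted on; the fingertips stand 182 mm ahead of it and the grasp point (between the pads) lies 163 mm ahead of it; z points along the fingers, y is the direction in which the jaws open and shut (so a half turn about z gives the same grasp; the last joint's range is limited). The gripper opens to 88 mm and grips with 3 to 60 N. Pads are 20 mm wide; open, the fingers measure 115 mm over their backs; the gripper's body (75 mm by 178 mm) begins 61 mm behind the grasp point.
Start: joints at [67.798, 5.22, 70.514, -0, 104.267, -3.249], TCP at [0.195, 0.567, 0.405] pointing down, gripper open.
Joint ranges: [-164.24, 164.24], [-49.07, 125.15], [9.68, 141.18], [-86.29, 266.29], [3.28, 154.24], [-151.56, 151.56]. Speed limits (degrees/s): [147.25, 147.25, 172.46, 180, 180, 180].

## Interface

Orientations are given as [roll, pitch, yaw] about the fixed x, y, z axes, in that order (R = Rz(yaw) Ry(pitch) Rx(roll)).
In Python, from station import r gives the robot as it stands. The module is installed in compiled form; this text tells all that it offers. Calls block until the motion is done:
- r.reach(position, orientation): joint-space move of the TCP to a pose.
- r.servo_line(position, rotation=None, speed=0.15): straight line of the TCP; rotation=None keeps the orientation; speed is the mean speed in m/s.
- r.move_joints(angles): joint-space move.
- r.let_go() and r.grab(squeeze=None): open the fingers fully, or close them until they stop; squeeze is the grip in N (None keeps the last).
- r.wait(seconds).
- r.inverse_kinematics(position, orientation): joint angles nearest the present ones, or None.
- r.sense(): the state.
- r.snapshot(name): name is "scene" or "top"; returns a dict with "frame" (480x640x3 uint8, red, green, blue), "fx", "fy", "cx", "cy" (pixels), "dist_coeffs" ([k1, k2, p1, p2, k3] as OpenCV has them; the pictures are not rectified), "R" (3x3) and "t" (3): a world point X has camera coordinates R X + t. Camera axes: x right, y down, z forward; pixel columns grow to the right and rows downward; lengths in m; the calibration is good to about 2 mm. A picture is of the moment at which its call begins. There is no depth.
A pose or a line that the arm cannot do raises r.IKError and nothing moves.
- r.hand_in(): hands the job in, once; it reports no verdict.
The state is a dict: "clock": time; "joints": joint angles; "joint_vel": joint speeds; "joint_torque": joint torques, N m; "tcp_pos": TCP position; "orientation": TCP orientation; "contact_force": force on the tool from outside, world axes, zero at the start; "torque": the same for the moment, N m; "opening": finger opening in m.
Only numpy, scipy, OpenCV 4.12 (cv2) and the standard library are available. Lean on these libraries where they do the work, as an engineer would, in place of code of your own. Each camera call takes 0.05 s, during which the arm holds its last target.

## Task

Lower the larger steel sleeve all the way down over the stud of the aluminium fixture plate (do not drop it) and let go of it. Then slide the plate straight out over the end of its grey riser, in line with the riser and lying flat on it, never lifted or tipped, until the plate's outer end is level with the tip of the steel pointer beside it. It would tip off there by itself, so finish while still holding it steady and level with the gripper; leave the small bush and the green basket where they are.

Things in the scene. Friction and masses are not known exactly. Their poses are not given: they have to be found in the camera images.
- sleeve_center (a point): Centre (half-way up) of the steel sleeve to load: upright plain ring, 44 mm outside, bore 24 mm, 32 mm tall, about 0.23 kg, standing loose on the bench. z is its axis. The larger of the two rings.
- stud_foot (a point): Foot of the steel stud, on its axis, at the plate's top face (the seat of the sleeve). Stud 20 mm in diameter, rising 40 mm above the plate, top chamfered. Axes are those of the plate; it lies 60 mm in from the plate's outer end, on its centre line.
- plate_end (a point): Middle of the outer end of the fixture plate, at its underside. Loose aluminium plate 250 x 100 x 8 mm, about 0.7 kg with stud and grip block, lying on the riser (slightly askew at first). x points outward along its length, z up. The stud stands near this end, the grip block near the other end.
- plate_grip (a point): Centre of the black grip block fixed on the plate: 30 x 30 mm, 45 mm tall, standing on the plate's top face, so its top is 22.5 mm above this point. It lies 225 mm in from the plate's outer end, on the centre line. Axes are those of the plate.
- plate: The fixture plate with its stud and grip block; origin at the middle of its underside, 125 mm in from the outer end; x outward, z up.
- sleeve: The larger steel sleeve; origin at the centre of its underside.
- stand_edge (a point): Middle of the outer top edge of the fixed grey riser. Its flat top is 90 mm above the bench, 260 mm long and 120 mm wide. x points outward (the way the plate is to slide, level), z up; the riser lies on the -x side of this point. The plate's weight with the sleeve comes past this edge before the pointer is reached.
- stand: The fixed riser; origin on the bench right below stand_edge, same axes.
- pointer_tip (a point): Tip of the fixed steel pointer blade (6 mm wide and 47 mm long, level with the plate; this point is on its middle line) on a 10 mm post 115 mm from the centre line, beside the plate's path, 125 to 150 mm beyond the riser's edge and 68 mm to the -y side of its centre line. Axes are the riser's; the plate's outer end must come to x = 0 in this frame. The plate passes it with about 18 mm to spare.
- gauge: The fixed upward-looking inspection camera that carries the pointer: black housing 70 x 60 mm with a round lens, top 58 mm above the bench, so the plate passes 32 mm above it. Origin on the bench, on the riser's centre line, in line with the pointer; x outward.
- bush_center (a point): Centre of the small steel bush, a bystander: 34 mm outside, bore 14 mm, 20 mm tall (too small for the stud).
- basket_center (a point): Centre of the loose green basket, a bystander, 100 x 130 x 55 mm.
Not all that is in view belongs to the job. What is shaped like the sleeve but orange or red is not meant.

How it is judged:
By the outcome, as a careful person would: the job done as asked, in the order asked, and still so for the second after the job is handed in, while the arm keeps its last pose, push and grip.
It also fails if it takes over 64 s, if anything falls off the work surface, if the arm or the gripper's body presses on something with over 40 N, if the wrist force passes 120 N, or if a joint passes its speed limit or range.

## Working session

There is one attempt and no reset: what is moved stays moved. The work goes in short steps, each a Python script; the robot and the scene stay as the last script left them, time stands still between calls to the robot, and variables do not carry over. Pictures are saved under pics/ and viewed, and the job is handed in when it is done.

```bash
mkdir -p pics; ls; python3 - <<'E'
from station import r
import cv2,numpy as np,json
print(r.sense())
for n in("scene","top"):
    s=r.snapshot(n); cv2.imwrite(f"pics/{n}0.png",s["frame"][:,:,::-1])
    print(n,{k:np.array(v).round(4).tolist() for k,v in s.items() if k!="frame"})
    np.savez(f"pics/{n}0.npz",**s)
E
```

```text
pics
{'clock': 0.0, 'joints': array([ 6.77992762e+01,  5.26118653e+00,  7.05818804e+01, -1.29832348e-03,
        1.04266890e+02, -3.25072177e+00]), 'joint_vel': array([-0.02956357, -0.02238356,  0.00882946, -0.11643643,  0.06619397,
       -0.01127978]), 'joint_torque': array([-3.24959947e-04, -4.46451867e+01, -4.06444108e+01,  6.98093581e-02,
        2.94139353e-02, -1.25624197e-04]), 'tcp_pos': array([0.19488878, 0.56751562, 0.40352663]), 'orientation': array([-1.79890148e+02, -4.97830081e-03,  1.61049674e+02]), 'contact_force': array([ 0.02449305, -0.44020796, -0.17303031]), 'torque': array([ 0.03575949, -0.04199194,  0.01446277]), 'opening': 0.08780503214259705}
scene {'fx': 557.9268, 'fy': 557.9268, 'cx': 320.6933, 'cy': 238.1045, 'dist_coeffs': [-0.01, 0.0, 0.0, 0.0, 0.0], 'R': [[0.7894, 0.6138, 0.0082], [0.5228, -0.6652, -0.5331], [-0.3218, 0.4252, -0.846]], 't': [-0.5297, -0.2225, 1.2634]}
top {'fx': 487.2159, 'fy': 487.2159, 'cx': 324.8341, 'cy': 240.9902, 'dist_coeffs': [-0.0983, 0.0, 0.0, 0.0, 0.0], 'R': [[0.0074, -1.0, -0.0043], [-0.9954, -0.0069, -0.0955], [0.0955, 0.005, -0.9954]], 't': [0.0741, 0.6145, 1.0289]}
```

View pics/scene0.png

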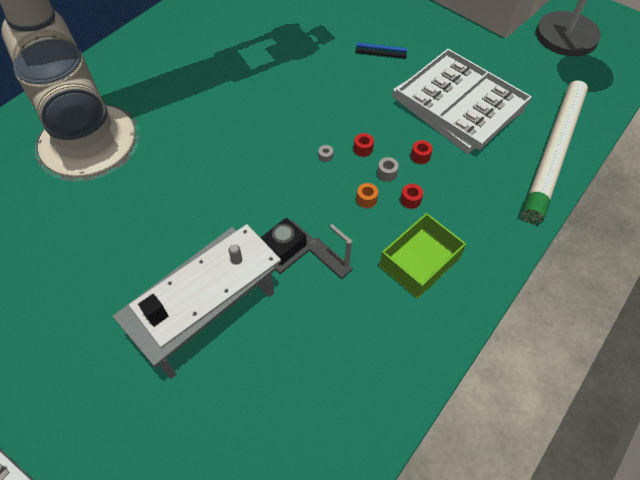

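View pics/top0.png

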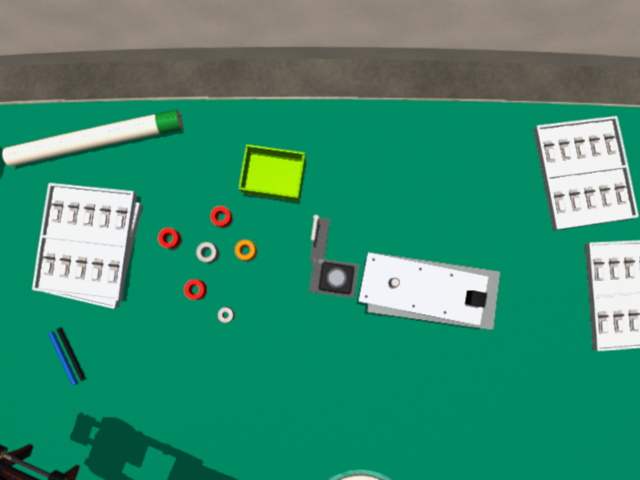

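The steel rings in the top view are at (206,252), which is larger, and (225,315), which is small. In the scene view they are at (388,168) and (325,153). The ones at top (168,238), (220,216), (194,289) are red and (245,250) is orange, so they're decoys. The larger grey ring fits the sleeve; I'll check it in enlarged crops.

```bash
python3 - <<'E'
import cv2
t=cv2.imread("pics/top0.png");s=cv2.imread("pics/scene0.png")
def crop(im,x,y,w,h,k,n): cv2.imwrite(n,cv2.resize(im[y:y+h,x:x+w],None,fx=k,fy=k,interpolation=cv2.INTER_CUBIC))
crop(t,150,200,120,90+40,4,"pics/t_rings.png")
crop(t,300,200,200,140,4,"pics/t_plate.png")
crop(s,110,210,250,170,3.2,"pics/s_plate.png")
crop(s,310,120,130,100,5,"pics/s_rings.png")
E
```

```text
(no output)
```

View pics/t_rings.png

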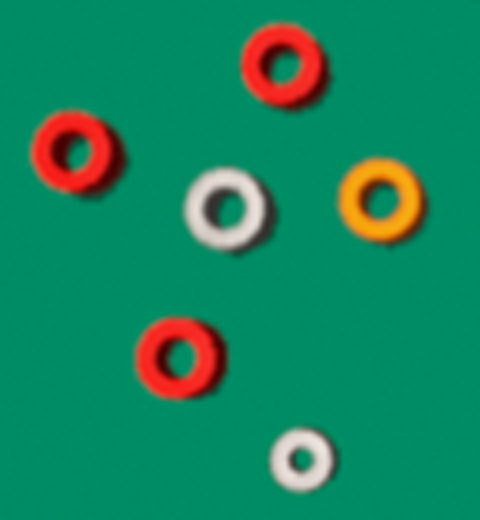

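View pics/t_plate.png

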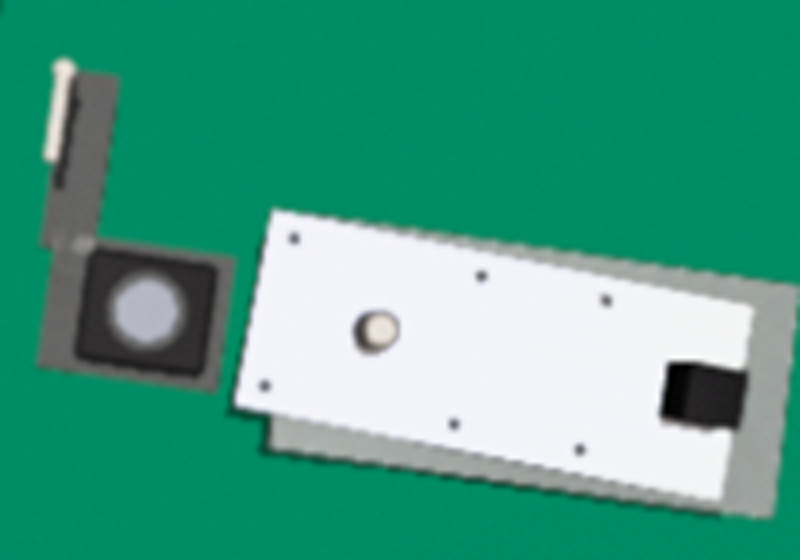

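View pics/s_plate.png

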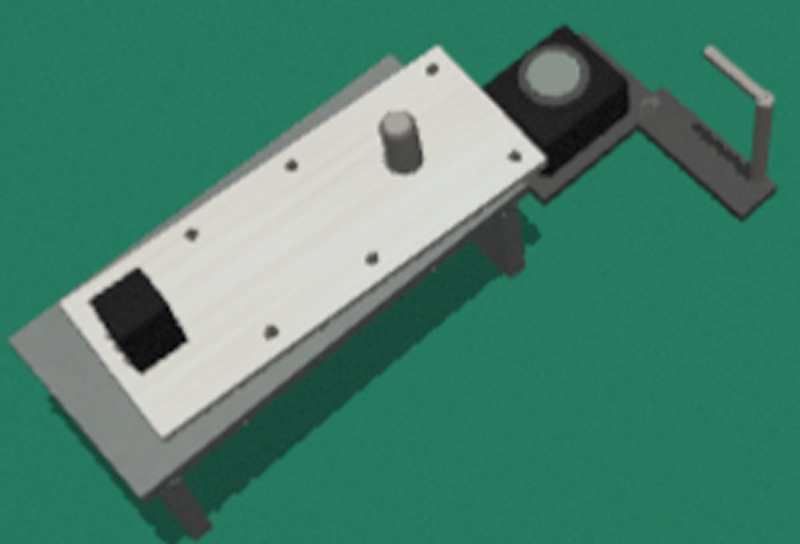

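View pics/s_rings.png

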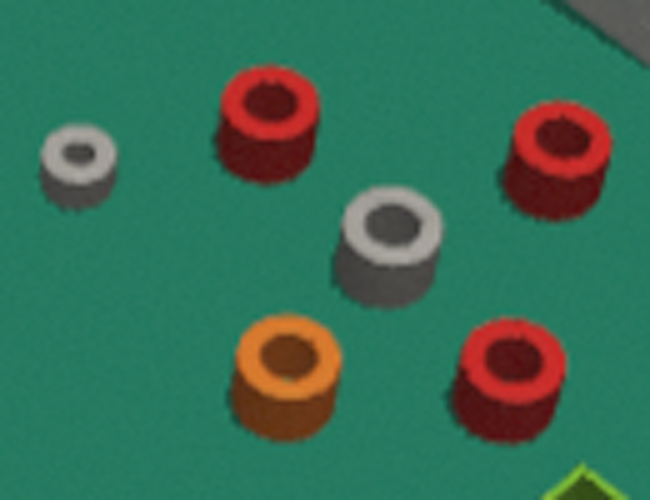

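The larger grey ring at top (206,252) / scene (388,168) is as wide as the coloured decoys and clearly bigger than the bush at (225,315). That makes it the sleeve. The plate's stud is at top (394,283), its grip block at (477,298), and the pointer tip is the lower blade end at (312,240). I'll fit the poses from both cameras.

```bash
cat > h.py <<'E'
import cv2,numpy as np
def load(n): return dict(np.load(n))
def K(s): return np.array([[s["fx"],0,s["cx"]],[0,s["fy"],s["cy"]],[0,0,1]],float)
def proj(s,X):
    X=np.atleast_2d(np.array(X,float))
    p,_=cv2.projectPoints(X,cv2.Rodrigues(s["R"])[0],s["t"].astype(float),K(s),s["dist_coeffs"]);return p[:,0]
def back(s,uv,z):
    uv=np.array(uv,float).reshape(-1,1,2)
    n=cv2.undistortPoints(uv,K(s),s["dist_coeffs"])[:,0]
    d=np.c_[n,np.ones(len(n))]@s["R"]; c=-s["R"].T@s["t"]
    k=(z-c[2])/d[:,2]; return (c+k[:,None]*d)
def ring(s,X,Rr,n=60):
    a=np.linspace(0,2*np.pi,n); return proj(s,np.c_[X[0]+Rr*np.cos(a),X[1]+Rr*np.sin(a),np.full(n,X[2])])
E
python3 - <<'E'
from h import *
t=load("pics/top0.npz");s=load("pics/scene0.npz")
U=lambda l,k,x,y:[((u+.5)/k-.5+x,(v+.5)/k-.5+y) for u,v in l]
T=lambda l:U(l,4,300,200); S=lambda l:U(l,3.2,110,210)
P=lambda n,a:print(n,a.round(4).tolist())
P("plate top",back(t,T([(273,210),(235,407),(722,500),(752,304)]),.098))
P("plate scn",back(s,S([(546,158),(437,45),(61,303),(165,438)]),.098))  # outer +X?, 
P("stud top",back(t,T([(381,330)]),.138)); P("stud scn",back(s,S([(397,123)]),.138))
P("block t",back(t,T([(703,367),(746,374),(740,428),(690,424)]),.143))
P("block s",back(s,S([(90,302),(137,268),(172,306),(125,339)]),.143))
P("riser t",back(t,T([(772,517),(265,450)]),.09))
P("riser s",back(s,S([(9,340),(143,499),(390,55)]),.09))
P("tip t",back(t,T([(48,160),(64,65)]),.094)); P("tip s",back(s,S([(708,48),(766,101)]),.094))
P("sleeve t",back(t,U([(227,208)],4,150,200),.032)); P("sleeve s",back(s,U([(391,225)],5,310,120),.032))
P("bush t",back(t,U([(302,460)],4,150,200),.02)); P("bush s",back(s,U([(79,153)],5,310,120),.02))
# colored neighbours
P("others s",back(s,U([(270,103),(560,138),(288,357),(514,358)],5,310,120),.032))
E
```

```text
plate top [[0.5853, -0.0092, 0.098], [0.4859, 0.0099, 0.098], [0.4397, -0.2371, 0.098], [0.5388, -0.2542, 0.098]]
plate scn [[0.5858, -0.0084, 0.098], [0.4881, 0.0104, 0.098], [0.4418, -0.2336, 0.098], [0.5398, -0.252, 0.098]]
stud top [[0.5244, -0.0583, 0.138]]
stud scn [[0.5259, -0.0574, 0.138]]
block t [[0.507, -0.2144, 0.143], [0.5037, -0.2356, 0.143], [0.4776, -0.2322, 0.143], [0.4796, -0.2076, 0.143]]
block s [[0.479, -0.2309, 0.143], [0.4835, -0.2034, 0.143], [0.5128, -0.2072, 0.143], [0.5076, -0.234, 0.143]]
riser t [[0.4304, -0.2655, 0.09], [0.4641, -0.0059, 0.09]]
riser s [[0.4319, -0.2637, 0.09], [0.5509, -0.2801, 0.09], [0.4671, -0.0081, 0.09]]
tip t [[0.6104, 0.1052, 0.094], [0.6594, 0.0975, 0.094]]
tip s [[0.6105, 0.1074, 0.094], [0.6583, 0.099, 0.094]]
sleeve t [[0.5886, 0.3364, 0.032]]
sleeve s [[0.5889, 0.3386, 0.032]]
bush t [[0.4523, 0.2944, 0.02]]
bush s [[0.4534, 0.2964, 0.02]]
others s [[0.508, 0.363, 0.032], [0.6193, 0.4251, 0.032], [0.595, 0.2539, 0.032], [0.6688, 0.3113, 0.032]]
```

Both cameras agree to about 2 mm. Sleeve (0.589,0.3375), stud (0.525,-0.058), plate yaw about 79.3°, riser yaw about 82.4°. The tip is about 131 mm beyond the edge and 69 mm to its side, which matches the description. I'll check the kinematics and then pick the sleeve with the jaws at about 27°, clear of the decoys.

```bash
python3 - <<'E'
from station import r
import numpy as np
G=.163
for n,p,ys in [("sleeve",(.5888,.3375,.024+G),(117,-63)),("stud",(.525,-.058,.122+G),(117,-63,79.3,-100.7,30,150)),
  ("block",(.4946,-.2195,.125+G),(79.3,-100.7,169.3,-10.7)),("end",(.515,-.107,.125+G),(82.4,-97.6))]:
    for y in ys:
        q=r.inverse_kinematics(p,[180,0,y]); print(n,y,None if q is None else np.round(q,1))
E
```

```text
sleeve 117 [26.9 20.7 75.  -0.  84.3 -0.1]
sleeve -63 None
stud 117 [-10.   -5.3  93.2   0.   92.2 -37. ]
stud -63 [-10.   -5.3  93.2  -0.   92.2 143. ]
stud 79.3 [-10.   -5.3  93.2  -0.   92.2   0.7]
stud -100.7 None
stud 30 [-10.   -5.3  93.2  -0.   92.2  50. ]
stud 150 [-10.   -5.3  93.2   0.   92.2 -70. ]
block 79.3 [-27.5  -3.4  91.    0.   92.4 -16.8]
block -100.7 None
block 169.3 [ -27.5   -3.4   91.     0.    92.4 -106.8]
block -10.7 [-27.5  -3.4  91.   -0.   92.4  73.2]
end 82.4 [-15.4  -5.7  93.3   0.   92.5  -7.8]
end -97.6 None
```

```bash
python3 - <<'E'
from station import r
import cv2,numpy as np
G=.163
r.reach([.5888,.3375,.12+G],[180,0,117])
r.servo_line([.5888,.3375,.024+G],speed=.1)
s=r.sense();print(s["clock"],s["tcp_pos"],s["orientation"],s["contact_force"])
r.grab(25)
s=r.sense();print(s["clock"],s["tcp_pos"],s["orientation"],s["contact_force"],s["opening"])
r.servo_line([.5888,.3375,.16+G],speed=.12)
s=r.sense();print(s["clock"],s["tcp_pos"],s["contact_force"],s["opening"])
r.reach([.525,-.058,.185+G],[180,0,79.3+20])
s=r.sense();print(s["clock"],s["tcp_pos"],s["orientation"],s["contact_force"],s["opening"])
for n in("scene","top"):
    s=r.snapshot(n); cv2.imwrite(f"pics/{n}1.png",s["frame"][:,:,::-1]); np.savez(f"pics/{n}1.npz",**s)
t=cv2.imread("pics/top1.png");s=cv2.imread("pics/scene1.png")
def crop(im,x,y,w,h,k,n): cv2.imwrite(n,cv2.resize(im[y:y+h,x:x+w],None,fx=k,fy=k,interpolation=cv2.INTER_CUBIC))
crop(t,320,200,180,140,4.4,"pics/t1c.png"); crop(s,150,150,180,140,4.4,"pics/s1c.png")
E
```

```text
2.9333 [0.5891237  0.33764176 0.18815591] [1.79894541e+02 3.61889146e-04 1.17000128e+02] [-0.12776946  1.05860643 -0.03816001]
3.6917 [0.58881756 0.33750355 0.1869916 ] [ 1.79995734e+02 -4.24659088e-04  1.16998284e+02] [-0.09967495  0.16531025  0.40535557] 0.042810292973195954
4.975 [0.58871907 0.33747071 0.32154232] [ 0.21351193 -0.25285515 -2.05355084] 0.0429905808364345
6.4667 [ 0.52530749 -0.05726819  0.34792542] [ 1.79991893e+02 -2.40266550e-02  9.93691089e+01] [ 0.35178793  0.47611194 -4.09285332] 0.04307525248708603
```

View pics/t1c.png

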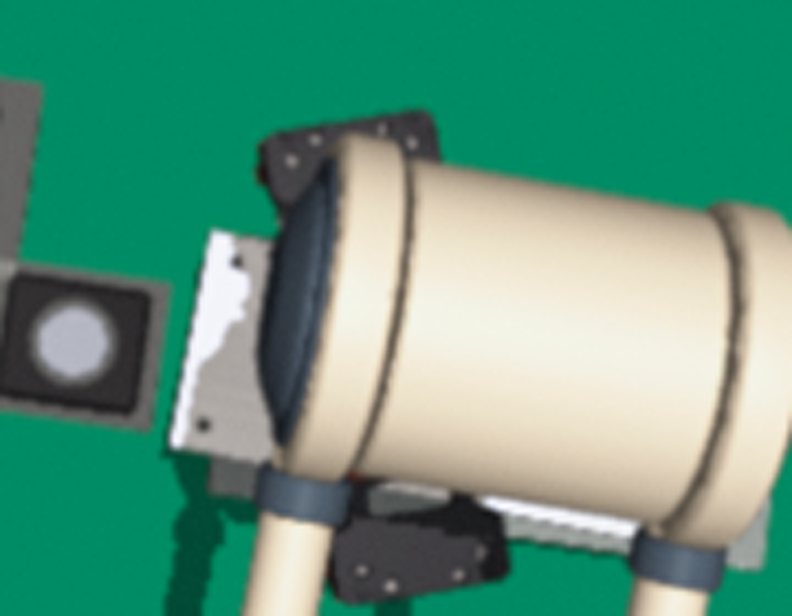

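View pics/s1c.png

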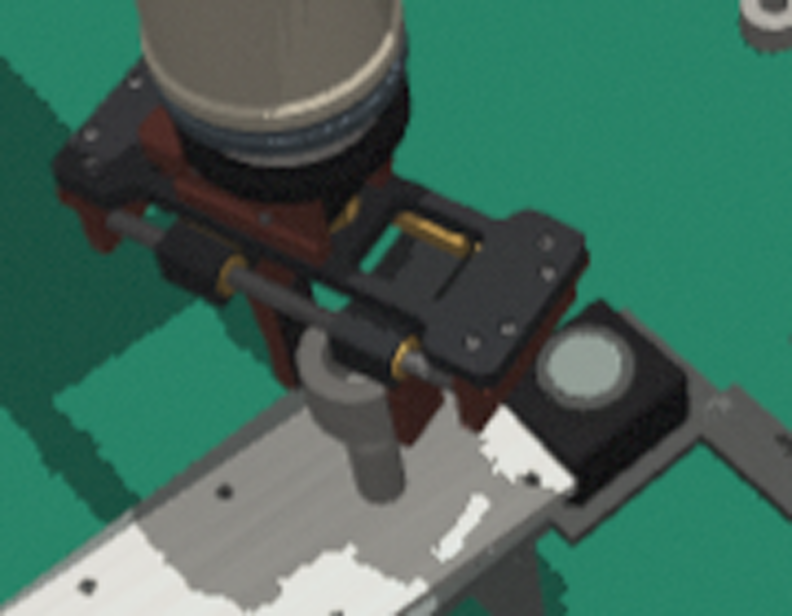

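The top camera's view of the stud is blocked by the arm. The scene crop shows the sleeve held over the stud. I'll overlay the projected models on it.

```bash
cat >ov.py <<'E'
from h import *
def overlay(npz,x,y,w,h,k,items,out):
    s=load(npz); im=s["frame"][:,:,::-1][y:y+h,x:x+w]
    im=cv2.resize(im,None,fx=k,fy=k,interpolation=cv2.INTER_CUBIC)
    for pts,col in items(s):
        q=(np.array(pts)-[x,y]+.5)*k-.5
        cv2.polylines(im,[np.round(q*8).astype(np.int32)],False,col,1,cv2.LINE_AA,3)
    cv2.imwrite(out,im)
E
python3 - <<'E'
from ov import *
def it(s):
    o=[]
    for z in(.161,.193): o.append((ring(s,(.5253,-.0573,z),.022),(0,255,255)))
    o.append((ring(s,(.5253,-.0573,.193),.012),(0,255,255)))
    for z in(.098,.138): o.append((ring(s,(.5255,-.0578,z),.010),(0,0,255)))
    return o
overlay("pics/scene1.npz",205,210,60,60,10,it,"pics/ov1.png")
def it0(s):
    o=[]
    for z in(.098,.138): o.append((ring(s,(.5255,-.0578,z),.010),(0,0,255)))
    return o
overlay("pics/scene0.npz",205,220,60,60,10,it0,"pics/ov0.png")
E
```

```text
(no output)
```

View pics/ov1.png

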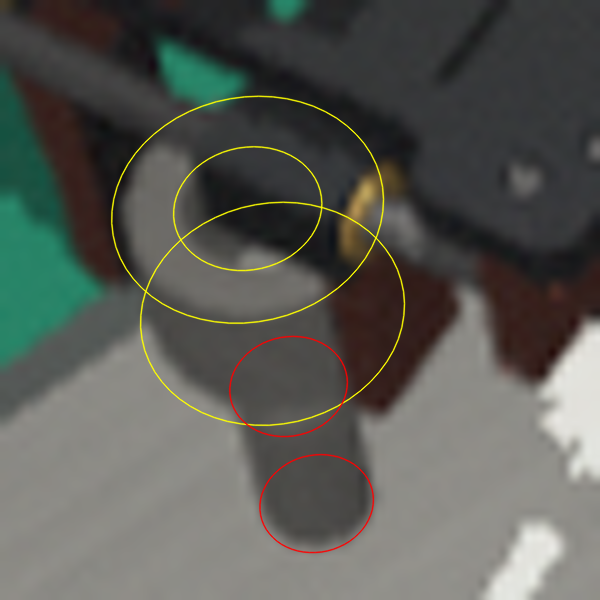

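View pics/ov0.png

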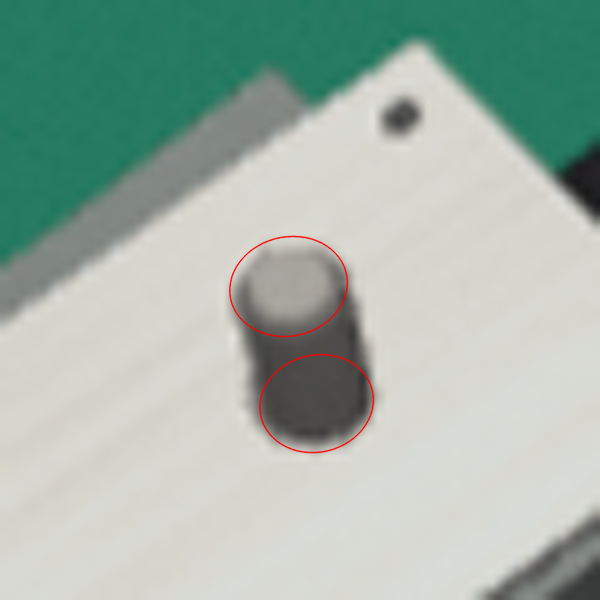

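```bash
python3 - <<'E'
from h import *
s=load("pics/scene1.npz"); im=s["frame"][:,:,::-1][210:270,205:265].astype(float)
im=np.clip((im-20)/110,0,1)**.7*255
im=cv2.resize(im.astype(np.uint8),None,fx=12,fy=10*1.2,interpolation=cv2.INTER_CUBIC)[:600]
for i in range(0,60,5):
    cv2.line(im,(i*12,0),(i*12,6),(0,255,255),1);cv2.putText(im,str(205+i),(i*12,18),0,.35,(0,255,255),1)
    cv2.line(im,(0,i*12),(6,i*12),(0,255,255),1);cv2.putText(im,str(210+i),(8,i*12+4),0,.35,(0,255,255),1)
cv2.imwrite("pics/en1.png",im)
E
```

```text
(no output)
```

View pics/en1.png

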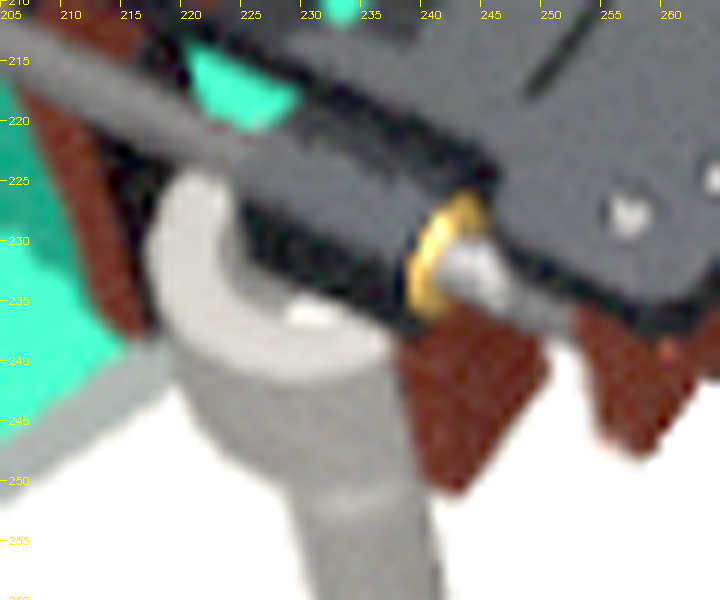

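```bash
cat > fit.py <<'E'
from h import *
from scipy.optimize import least_squares
def fitrings(s,sets,x0,fixz=True):
    # sets: (pixel pts, dz, radius)
    def f(p):
        o=[]
        for pts,dz,R in sets:
            z=(x0[2] if fixz else p[2])+dz
            w=back(s,pts,z)[:,:2]; o.append(np.hypot(*(w-p[:2]).T)-R)
        return np.concatenate(o)
    q=least_squares(f,x0[:2] if fixz else x0,loss="soft_l1",f_scale=.0005); return q.x,f(q.x)
E
python3 - <<'E'
from fit import *
s=load("pics/scene1.npz");s0=load("pics/scene0.npz");t0=load("pics/top0.npz")
C=lambda l,k,x,y:[((u+.5)/k-.5+x,(v+.5)/k-.5+y) for u,v in l]
c=lambda l:C(l,12,205,210)
top=c([(150,245),(152,270),(165,310),(190,345),(230,370),(290,381),(345,372),(385,352)])
bot=c([(190,400),(225,448),(260,475),(287,485)])
for nm,sets in (("top",[(top,.032,.022)]),("bot",[(bot,0,.022)]),("both",[(top,.032,.022),(bot,0,.022)])):
    x,e=fitrings(s,sets,[.5253,-.0573,.161]); print(nm,x.round(4),(e*1e3).round(1))
x,e=fitrings(s,[(top,.032,.022),(bot,0,.022)],[.5253,-.0573,.161],False);print(x.round(4),(e*1e3).round(1))
foot=C([(262,510),(280,532),(310,543),(345,535),(365,510),(372,480)],10,205,210)
x,e=fitrings(s,[(foot,0,.010)],[.5253,-.0573,.098]); print("stud",x.round(4),(e*1e3).round(1))
ch=C([(253,265),(275,247),(312,250),(330,275),(325,305),(300,318),(268,315),(252,295)],10,205,220)
x,e=fitrings(s0,[(ch,0,.0085)],[.5253,-.0573,.138]); print("stud top face",x.round(4),(e*1e3).round(1))
# sleeve at start, scene cam
tp=C([(342,232),(360,200),(391,186),(425,196),(442,228),(425,255),(391,266),(357,255)],5,310,120)
x,e=fitrings(s0,[(tp,0,.022)],[.5888,.3375,.032]); print("sleeve0 s",x.round(4),(e*1e3).round(1))
tp=C([(184,210),(196,180),(227,167),(257,180),(268,210),(257,238),(227,249),(196,238)],4,150,200)
x,e=fitrings(t0,[(tp,0,.022)],[.5888,.3375,.032]); print("sleeve0 t",x.round(4),(e*1e3).round(1))
E
```

```text
top [ 0.526  -0.0552] [-0.2 -0.4 -0.2  0.3  0.5  0.3 -0.3 -1. ]
bot [ 0.5251 -0.0534] [ 0.2 -0.4  0.1  0.1]
both [ 0.5258 -0.0545] [ 0.1  0.   0.3  0.9  1.2  0.9  0.3 -0.6 -0.3 -1.4 -1.2 -1.2]
[ 0.4772 -0.0217  0.0704] [ 1.1  0.5 -0.   0.2  0.3  0.3  0.3  0.2 -0.3 -1.3 -0.6 -0.3]
stud [ 0.5242 -0.0563] [-0.1 -0.2  0.1  0.2 -0.5  0. ]
stud top face [ 0.5255 -0.056 ] [-0.6 -1.  -2.2 -2.5 -0.9 -0.6 -0.2 -0.7]
sleeve0 s [0.5892 0.3385] [-0.4 -3.1  0.   0.7 -0.4 -1.2  0.1  0.5]
sleeve0 t [0.5886 0.3368] [1.3 1.  0.5 0.7 1.1 1.8 0.3 1. ]
```

```bash
python3 - <<'E'
from station import r
from ov import *
G=.163
r.servo_line([.5245,-.0583,.141+.187],speed=.06)
r.wait(.2)
s=r.sense();print(s["clock"],s["tcp_pos"],s["orientation"],s["contact_force"],s["opening"])
s=r.snapshot("scene"); np.savez(f"pics/scene2.npz",**s)
im=s["frame"][:,:,::-1][215:275,205:265].astype(float)
im=np.clip((im-20)/110,0,1)**.7*255
im=cv2.resize(im.astype(np.uint8),None,fx=12,fy=10*1.2,interpolation=cv2.INTER_CUBIC)[:600]
cv2.imwrite("pics/en2.png",im)
E
```

```text
7.25 [ 0.52455903 -0.05835098  0.32847089] [1.79954716e+02 1.43338836e-02 9.92945857e+01] [ 0.81709045 -0.2586943  -3.1563112 ] 0.04302998809162425
```

View pics/en2.png

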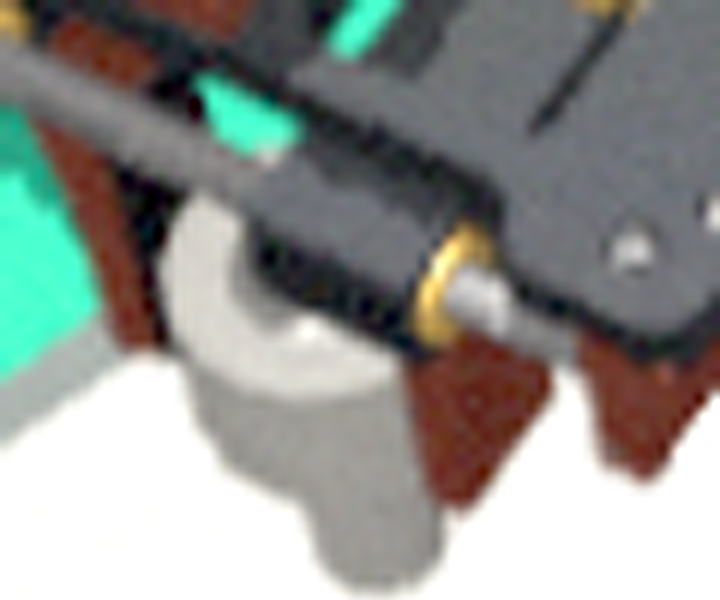

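```bash
python3 - <<'E'
from ov import *
def it(s):
    c=(.5245,-.0563); z=.3285-.187; o=[]
    for zz in(z,z+.032): o.append((ring(s,(*c,zz),.022),(0,255,255)))
    o.append((ring(s,(*c,.032+z),.012),(0,255,255)))
    for zz in(.098,.138): o.append((ring(s,(*c,zz),.010),(0,0,255)))
    return o
s=load("pics/scene2.npz"); f=s["frame"].astype(float); s["frame"]=(np.clip((f-20)/110,0,1)**.7*255).astype(np.uint8); np.savez("/tmp/e.npz",**s)
overlay("/tmp/e.npz",205,215,60,50,12,it,"pics/ov2.png")
E
```

```text
(no output)
```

View pics/ov2.png

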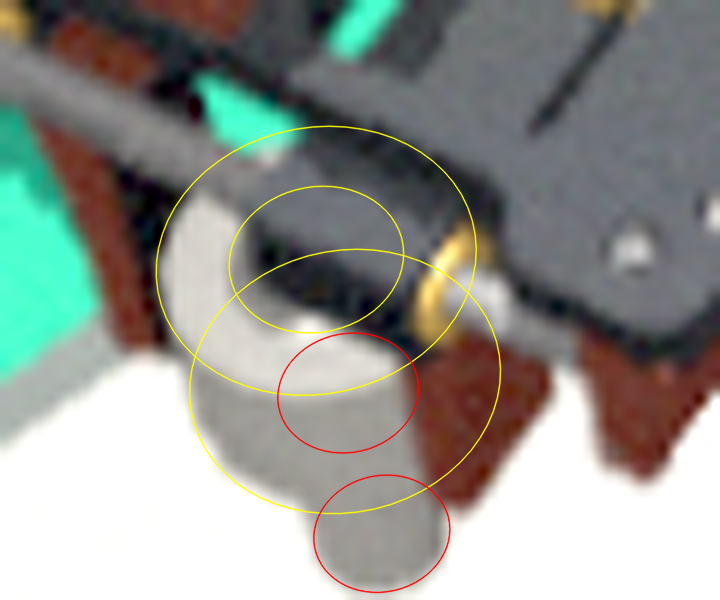

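The fit is concentric to within about 1 mm, so I'll lower in steps and watch the force.

```bash
python3 - <<'E'
from station import r
import numpy as np
b=r.sense()["contact_force"].copy()
x,y=.5242,-.0585
for z in (.323,.318,.312,.306,.300,.294,.289,.287,.286,.285,.284,.283,.282):
    r.servo_line([x,y,z],speed=.04)
    s=r.sense(); d=s["contact_force"]-b
    print(z,round(s["clock"],2),s["tcp_pos"].round(4),d.round(1),s["torque"].round(2))
    if d[2]>4 or np.hypot(d[0],d[1])>8: print("stop");break
E
```

```text
0.323 7.58 [ 0.5241 -0.0585  0.3225] [ 0.5  1.  -1.1] [-0.09  0.05 -0.  ]
0.318 7.85 [ 0.5241 -0.0585  0.3175] [-0.1  0.4 -1.4] [-0.03 -0.02  0.01]
0.312 8.15 [ 0.5241 -0.0585  0.3115] [ 0.7 -0.3 -1. ] [-0.06  0.01 -0.08]
0.306 8.45 [ 0.5241 -0.0585  0.3055] [ 0.6 -0.2 -0.8] [-0.07  0.04  0.03]
0.3 8.75 [ 0.5241 -0.0585  0.2995] [-0.3 -0.5 -0. ] [-0.03  0.04 -0.  ]
0.294 9.05 [ 0.5241 -0.0585  0.2935] [ 0.3  0.4 -0.9] [-0.06  0.08  0.01]
0.289 9.32 [ 0.5241 -0.0585  0.2885] [ 0.3  0.4 -1.1] [-0.11  0.01 -0.02]
0.287 9.57 [ 0.5242 -0.0585  0.2869] [ 1.3  0.4 -0.9] [-0.04  0.04 -0.02]
0.286 9.82 [ 0.5242 -0.0585  0.286 ] [0.3 1.  0.1] [-0.04  0.04 -0.02]
0.285 10.07 [ 0.5242 -0.0585  0.285 ] [ 0.9  0.5 -0.8] [-0.03  0.09  0.01]
0.284 10.32 [ 0.5241 -0.0585  0.2849] [-2.5  0.6  5.8] [0.06 0.68 0.01]
stop
```

Seated at exactly the expected height (sleeve bottom z = 0.098). I'll release it, back off and look.

```bash
python3 - <<'E'
from station import r
from h import *
r.servo_line([.5242,-.0585,.2850],speed=.04)
s=r.sense();print(s["tcp_pos"].round(4),s["contact_force"].round(1))
r.let_go()
r.servo_line([.5242,-.0585,.36],speed=.15)
r.reach([.42,-.30,.40],[180,0,79.3])
s=r.sense();print(s["clock"],s["tcp_pos"].round(4),s["opening"])
for n in("scene","top"):
    s=r.snapshot(n); np.savez(f"pics/{n}3.npz",**s)
    im=s["frame"][:,:,::-1]; im=im[200:340,310:510] if n=="top" else im[200:380,110:360]
    cv2.imwrite(f"pics/{n}3.png",cv2.resize(im,None,fx=[3.2,4][n=="top"],fy=[3.2,4][n=="top"],interpolation=cv2.INTER_CUBIC))
E
```

```text
[ 0.5243 -0.0585  0.2849] [-0.3  0.  -0. ]
13.1 [ 0.4204 -0.2994  0.3993] 0.08824248326533932
```

View pics/scene3.png

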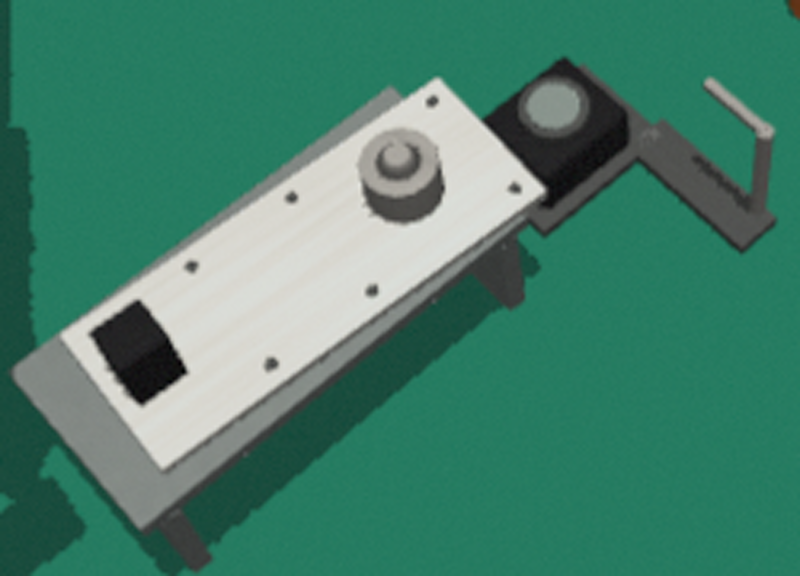

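View pics/top3.png

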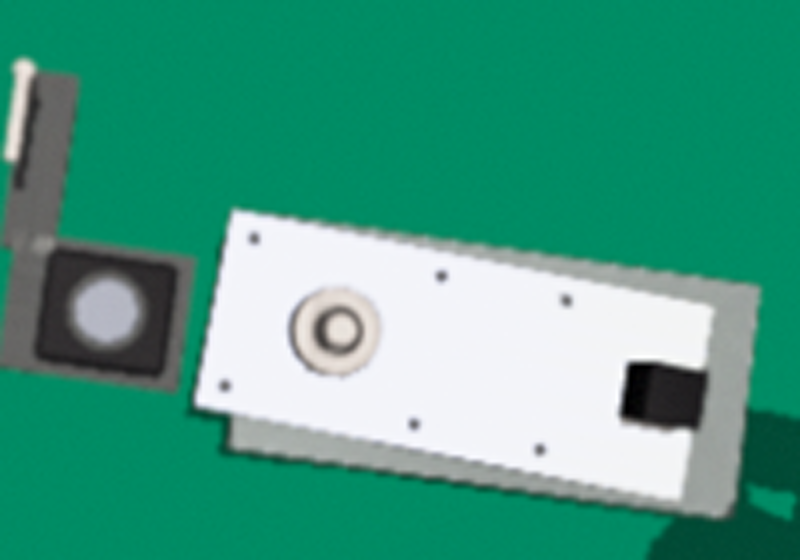

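The sleeve is seated with the stud projecting, at top crop (337,330), and the plate hasn't moved. Next I'll fit the plate, riser and tip rigidly from both cameras.

```bash
python3 - <<'E'
from h import *
from scipy.optimize import least_squares
t=load("pics/top3.npz");s=load("pics/scene3.npz")
U=lambda l,k,x,y:[((u+.5)/k-.5+x,(v+.5)/k-.5+y) for u,v in l]
T=lambda l:U(l,4,310,200); S=lambda l:U(l,3.2,110,200)
def fit(w,loc,x0):
    f=lambda p:(np.array(loc)@np.array([[np.cos(p[2]),np.sin(p[2])],[-np.sin(p[2]),np.cos(p[2])]])+p[:2]-w[:,:2]).ravel()
    q=least_squares(f,x0); return q.x,q.fun
# plate local (origin outer end mid): x out, y left (y+ = -X world)
pl=[(0,-.05),(0,.05),(-.25,.05),(-.25,-.05)]
for n,w in (("t",back(t,T([(232,210),(194,407),(683,499),(713,304)]),.098)),("s",back(s,S([(546,190),(438,77),(61,335),(165,470)]),.098))):
    p,e=fit(w,pl,[.536,0,1.385]); print("plate",n,p[:2].round(4),np.degrees(p[2]).round(2),(e*1e3).round(1))
for n,w,l in (("t",back(t,T([(760,287),(732,517),(228,450)]),.09),[(-.26,-.06),(-.26,.06),(0,.06)]),
            ("s",back(s,S([(11,372),(143,530),(391,87)]),.09),[(-.26,.06),(-.26,-.06),(0,.06)])):
    p,e=fit(w,l,[.525,-.015,1.43]); print("riser",n,p[:2].round(4),np.degrees(p[2]).round(2),(e*1e3).round(1))
    tip=back(t,T([(9,160)]),.094) if n=="t" else back(s,S([(708,80)]),.094)
    d=tip[0,:2]-p[:2]; print(" tip",tip.round(4), d@[np.cos(p[2]),np.sin(p[2])], d@[-np.sin(p[2]),np.cos(p[2])])
    g=T([(107,312)]) if n=="t" else S([(554,105)])
    g=back(t if n=="t" else s,g,.058); d=g[0,:2]-p[:2]; print(" lens",d@[np.cos(p[2]),np.sin(p[2])], d@[-np.sin(p[2]),np.cos(p[2])])
E
```

```text
plate t [5.354e-01 2.000e-04] 79.45 [-0.7 -0.2  0.4 -1.   0.3  1.2  0.  -0. ]
plate s [0.5373 0.002 ] 79.22 [ 0.7  1.  -0.3  0.6 -0.3 -0.6 -0.  -1. ]
riser t [ 0.5238 -0.016 ] 82.3 [ 0.6  0.6 -0.9 -0.1  0.2 -0.5]
 tip [[0.6104 0.1047 0.094 ]] 0.1311766578746641 -0.06966071088856063
 lens 0.07033415279506947 -0.0009221063110051438
riser s [ 0.527  -0.0145] 82.18 [-0.5 -0.9  0.5 -0.5 -0.   1.4]
 tip [[0.6105 0.1074 0.094 ]] 0.13215556205824797 -0.06611866549008641
 lens 0.07085969359638236 0.0014270456798039836
```

```bash
python3 - <<'E'
from station import r
import numpy as np
P=[.4948,-.2200]
def pr(n): s=r.sense();print(n,round(s["clock"],2),s["tcp_pos"].round(4),s["orientation"].round(2),s["contact_force"].round(1),s["torque"].round(2),round(s["opening"],4))
r.reach(P+[.36],[180,0,79.35]); 
r.servo_line(P+[.288],speed=.1); r.wait(.3); pr("down")
r.grab(45); pr("grab"); r.wait(.3); pr("grab")
E
```

```text
down 14.91 [ 0.4949 -0.22    0.2885] [1.7995e+02 2.0000e-02 7.9360e+01] [ 0.2 -0.7  0.7] [-0.06  0.06 -0.04] 0.0876
grab 15.83 [ 0.4946 -0.22    0.288 ] [-1.7995e+02  1.0000e-02  7.9360e+01] [-2.5  0.1  0.2] [-0.09  0.44  0.25] 0.03
grab 16.13 [ 0.4946 -0.22    0.288 ] [-1.7996e+02  1.0000e-02  7.9350e+01] [-4.   0.8  2.4] [-0.06  0.64  0.2 ] 0.03
```

```bash
cat > g.py <<'E'
from station import r
from h import *
E=np.array([.5254,-.01525]); a=np.radians(82.25); u=np.array([np.cos(a),np.sin(a)]); n=np.array([-u[1],u[0]])
W=lambda x,y:(E+x*u+y*n).tolist()
def pr(m): 
    s=r.sense();d=s["tcp_pos"][:2]-E;print(m,round(s["clock"],2),"riser xy",(d@u).round(4),(d@n).round(4),"z",s["tcp_pos"][2].round(4),s["orientation"].round(2),s["contact_force"].round(1),s["torque"].round(2),round(s["opening"],4));return s
E
python3 - <<'E'
from g import *
r.servo_line([.4947,-.2200,.2874],speed=.02); pr("press")
r.servo_line(W(-.2070,0)+[.2874],[180,0,82.25],speed=.005); r.wait(.3); pr("turned")
for nm in("scene","top"):
    s=r.snapshot(nm); np.savez(f"pics/{nm}4.npz",**s)
    im=s["frame"][:,:,::-1]; im=im[200:340,310:510] if nm=="top" else im[180:360,110:360]
    cv2.imwrite(f"pics/{nm}4.png",cv2.resize(im,None,fx=[3.2,4][nm=="top"],fy=[3.2,4][nm=="top"],interpolation=cv2.INTER_CUBIC))
E
```

```text
press 16.38 riser xy -0.207 0.003 z 0.288 [-1.7999e+02  1.0000e-02  7.9350e+01] [-4.3  1.8  3.7] [0.08 0.99 0.16] 0.0296
turned 17.39 riser xy -0.2067 -0.0005 z 0.288 [ 1.7987e+02 -2.0000e-02  8.2280e+01] [2.8 3.5 4.8] [ 0.37  0.29 -0.54] 0.0297
```

View pics/scene4.png

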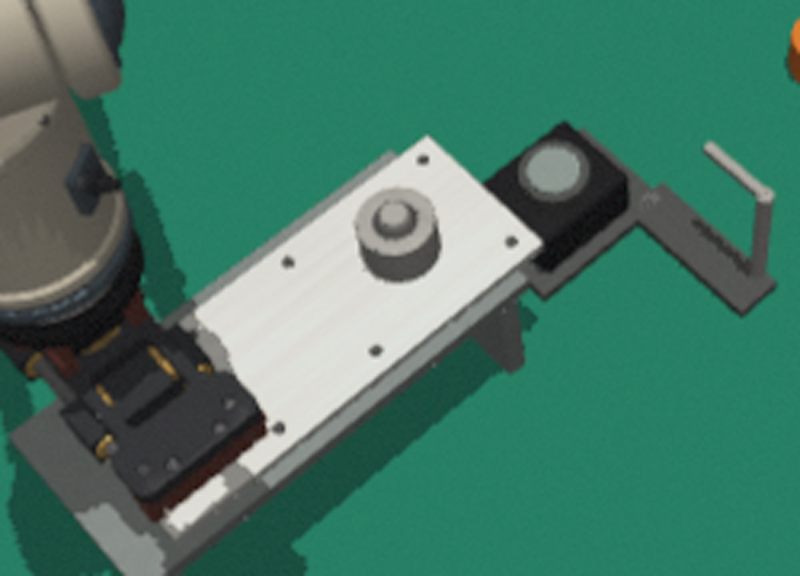

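View pics/top4.png

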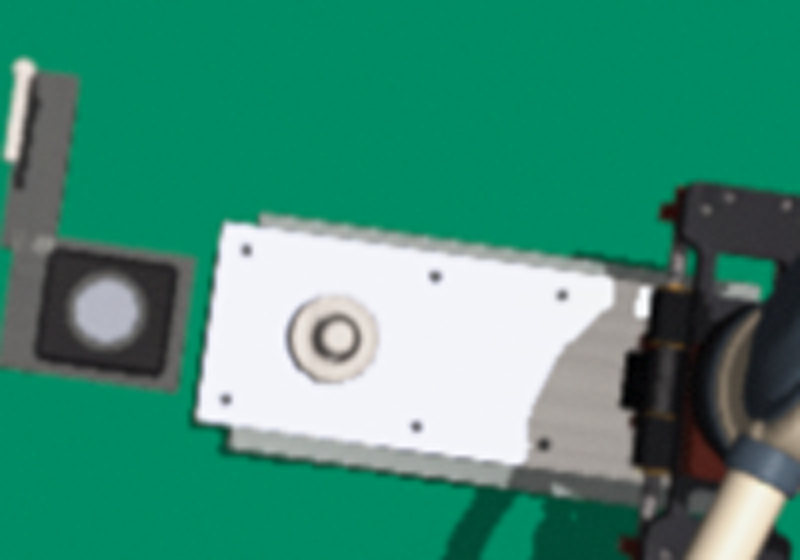

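```bash
python3 - <<'E'
from h import *
t=load("pics/top4.npz");s=load("pics/scene4.npz")
U=lambda l,k,x,y:[((u+.5)/k-.5+x,(v+.5)/k-.5+y) for u,v in l]
T=lambda l:U(l,4,310,200); S=lambda l:U(l,3.2,110,180)
for nm,c,e,w in(("t",t,(.5238,-.0160),back(t,T([(221,222),(196,421),(523,464),(612,272)]),.098)),("s",s,(.527,-.0145),back(s,S([(543,240),(427,136),(276,461),(190,302)]),.098))):
    a=np.radians(82.25);u=np.array([np.cos(a),np.sin(a)]);n=np.array([-u[1],u[0]])
    d=w[:,:2]-e; print(nm,np.c_[d@u,d@n].round(4).tolist(), "end width",np.hypot(*(d[0]-d[1])).round(4))
E
```

```text
t [[0.0202, -0.0531], [0.019, 0.0479], [-0.1474, 0.0465], [-0.1807, -0.056]] end width 0.1011
s [[0.0188, -0.0496], [0.0175, 0.0486], [-0.169, -0.052], [-0.1453, 0.0549]] end width 0.0982
```

The plate's yaw is within about 0.6° of the riser and centred to about 2 mm. I'll trim the yaw and slide out in segments.

```bash
python3 - <<'E'
from g import *
r.servo_line(W(-.2067,.001)+[.2874],[180,0,81.75],speed=.004); pr("trim")
for x in (-.18,-.155,-.13,-.105):
    r.servo_line(W(x,.001)+[.2872],[180,0,81.75],speed=.04); s=pr(x)
    if s["contact_force"][2]>15 or s["contact_force"][2]<-4: print("check");break
r.wait(.2); pr("end")
for nm in("scene","top"):
    s=r.snapshot(nm); np.savez(f"pics/{nm}5.npz",**s)
    im=s["frame"][:,:,::-1]; im=im[200:340,300:500] if nm=="top" else im[180:360,130:380]
    cv2.imwrite(f"pics/{nm}5.png",cv2.resize(im,None,fx=[3.2,4][nm=="top"],fy=[3.2,4][nm=="top"],interpolation=cv2.INTER_CUBIC))
E
```

```text
trim 17.9 riser xy -0.2068 0.0005 z 0.2881 [1.7985e+02 4.0000e-02 8.1760e+01] [5.1 0.3 5.3] [ 0.12 -0.41 -0.22] 0.0295
-0.18 18.72 riser xy -0.1814 0.0012 z 0.288 [179.97   0.2   81.68] [-0.8 -6.2  6.2] [-0.48  0.29  0.  ] 0.0298
-0.155 19.49 riser xy -0.1563 0.0012 z 0.2879 [179.97   0.2   81.68] [-0.3 -7.1  5.9] [-0.54  0.36  0.04] 0.0298
-0.13 20.27 riser xy -0.1314 0.0011 z 0.288 [179.96   0.21  81.68] [-0.2 -6.1  6.9] [-0.54  0.33  0.06] 0.0298
-0.105 21.04 riser xy -0.1065 0.0011 z 0.2881 [179.95   0.24  81.68] [ 0.  -7.   7.1] [-0.74  0.35  0.04] 0.0299
end 21.24 riser xy -0.1065 0.0011 z 0.288 [179.95   0.23  81.68] [-0.7 -6.2  6.8] [-0.72  0.36  0.02] 0.0297
```

View pics/scene5.png

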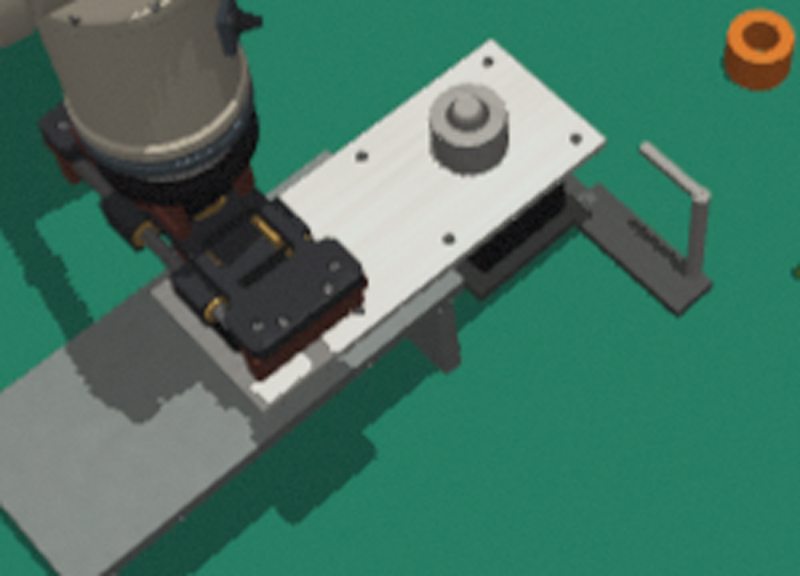

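View pics/top5.png

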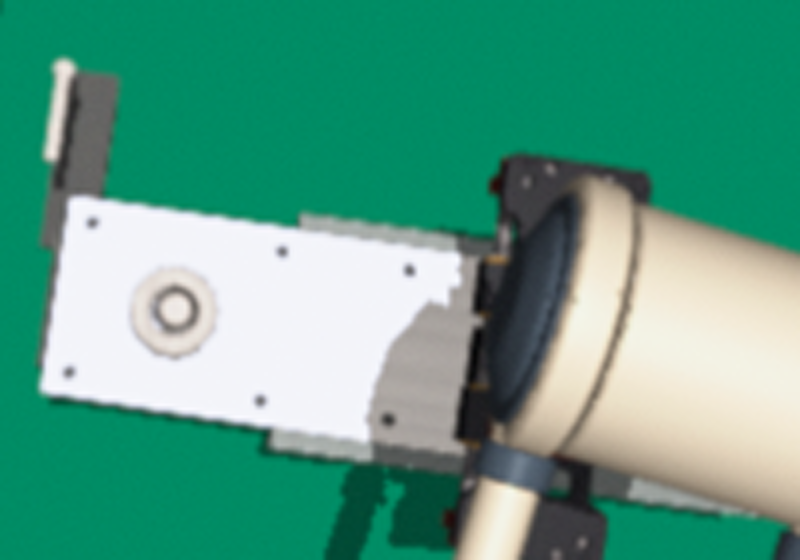

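```bash
cat > meas.py <<'E'
import sys
from h import *
k=sys.argv[1]
for nm,(x,y,w,h,f) in dict(top=(300,205,80,100,6),scene=(270,180,90,70,8)).items():
    im=load(f"pics/{nm}{k}.npz")["frame"][:,:,::-1][y:y+h,x:x+w]
    im=cv2.resize(im,None,fx=f,fy=f,interpolation=cv2.INTER_CUBIC)
    for i in range(0,w,10): cv2.putText(im,str(x+i),(i*f,10),0,.35,(0,255,255),1);cv2.line(im,(i*f,0),(i*f,5),(0,255,255),1)
    for i in range(0,h,10): cv2.putText(im,str(y+i),(4,i*f+4),0,.35,(0,255,255),1);cv2.line(im,(0,i*f),(4,i*f),(0,255,255),1)
    cv2.imwrite(f"pics/{nm}{k}z.png",im)
E
python3 meas.py 5
```

```text
(no output)
```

View pics/top5z.png

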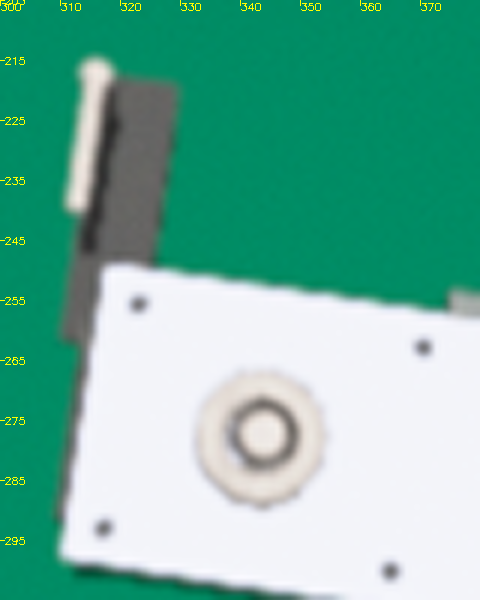

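View pics/scene5z.png

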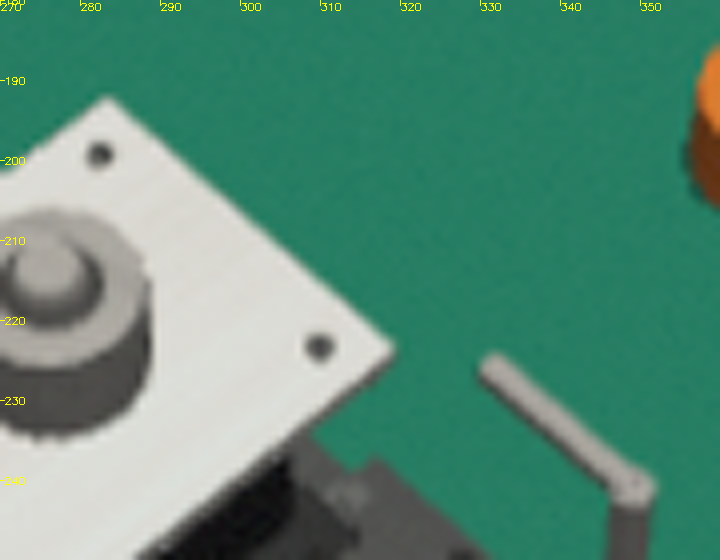

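```bash
cat > m2.py <<'E'
from h import *
a=np.radians(82.25);u=np.array([np.cos(a),np.sin(a)]);n=np.array([-u[1],u[0]])
U=lambda l,k,x,y:[((q+.5)/k-.5+x,(v+.5)/k-.5+y) for q,v in l]
def go(k,tt,tc,st,sc):
    t=load(f"pics/top{k}.npz");s=load(f"pics/scene{k}.npz")
    for nm,c,e,pt,pc in(("t",t,(.5238,-.0160),U(tt,6,300,205),U(tc,6,300,205)),("s",s,(.527,-.0145),U(st,8,270,180),U(sc,8,270,180))):
        w=back(c,pc,.098)[:,:2]-e
        ex,ey=(w@u),(w@n); sl=np.polyfit(ey,ex,1)
        yaw=-np.degrees(np.arctan(sl[0]))
        for z in(.094,.097):
            b=back(c,pt,z)[:,:2]-e; bx,by=b@u,b@n
            print(nm,"z",z,"tip",(bx*1e3).round(1),(by*1e3).round(1),"gap end->tip(mm): mid",((bx[0]-ex.mean())*1e3).round(2),"along end line",((bx[0]-np.polyval(sl,by[0]))*1e3).round(2))
        print(nm,"plate end x",(ex*1e3).round(1),"y",(ey*1e3).round(1),"yaw",yaw.round(2))
E
python3 - <<'E'
from m2 import *
go(5,[(75,209),(95,75)],[(105,264),(60,560)],[(493,362),(632,480)],[(396,348),(107,96)])
E
```

```text
t z 0.094 tip [130.9 130.8] [ -70.  -116.5] gap end->tip(mm): mid 12.6 along end line 13.04
t z 0.097 tip [130.8 130.7] [ -69.7 -116.1] gap end->tip(mm): mid 12.46 along end line 12.9
t plate end x [118.  118.6] y [-52.6  48.1] yaw -0.37
s z 0.094 tip [132.2 132.1] [ -66.9 -111.7] gap end->tip(mm): mid 14.82 along end line 15.45
s z 0.097 tip [130.7 130.7] [ -68.2 -112.9] gap end->tip(mm): mid 13.36 along end line 14.0
s plate end x [116.9 117.8] y [-50.4  49.6] yaw -0.54
```

```bash
python3 - <<'E'
from g import *
r.servo_line(W(-.0921,.001)+[.2871],[180,0,82.15],speed=.02); r.wait(.4); pr("end")
for nm in("scene","top"):
    s=r.snapshot(nm); np.savez(f"pics/{nm}6.npz",**s)
E
python3 meas.py 6
```

```text
end 22.53 riser xy -0.0939 0.001 z 0.2882 [179.93   0.28  82.06] [-0.8 -7.6  7.4] [-1.1   0.52  0.04] 0.0299
```

View pics/top6z.png

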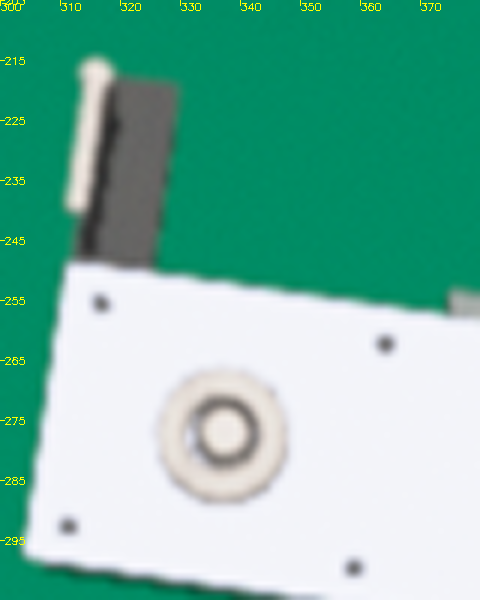

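View pics/scene6z.png

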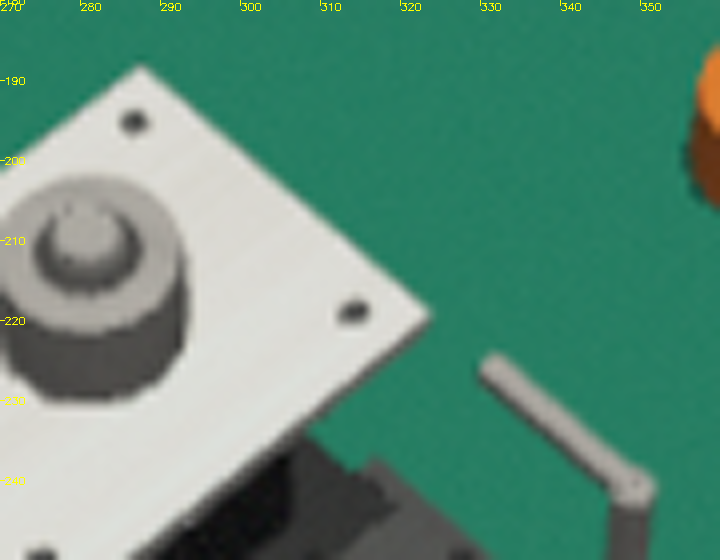

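```bash
python3 - <<'E'
from m2 import *
go(6,[(75,209),(95,75)],[(66,262),(23,556)],[(493,362),(632,480)],[(433,314),(143,64)])
E
```

```text
t z 0.094 tip [130.9 130.8] [ -70.  -116.5] gap end->tip(mm): mid -0.22 along end line -0.24
t z 0.097 tip [130.8 130.7] [ -69.7 -116.1] gap end->tip(mm): mid -0.35 along end line -0.37
t plate end x [131.1 131.1] y [-51.4  48.6] yaw 0.01
s z 0.094 tip [132.2 132.1] [ -66.9 -111.7] gap end->tip(mm): mid 2.08 along end line 2.65
s z 0.097 tip [130.7 130.7] [ -68.2 -112.9] gap end->tip(mm): mid 0.62 along end line 1.2
s plate end x [129.7 130.5] y [-49.6  50.7] yaw -0.48
```

The top camera puts the end 0.3 mm past the tip, the scene camera 0.6 mm short, and the kinematics 0.1 mm short. I'll check once more that it holds steady and that the bystanders are untouched.

```bash
python3 - <<'E'
from g import *
pr("a"); r.wait(1.0); pr("b")
s=r.snapshot("scene"); cv2.imwrite("pics/scene7.png",s["frame"][:,:,::-1])
E
```

```text
a 22.63 riser xy -0.0939 0.001 z 0.2882 [179.92   0.28  82.06] [-1.1 -7.5  7.6] [-1.08  0.48  0.05] 0.03
b 23.63 riser xy -0.0939 0.001 z 0.2882 [179.93   0.28  82.06] [ 0.2 -7.7  8.1] [-1.04  0.43  0.08] 0.0297
```

View pics/scene7.png

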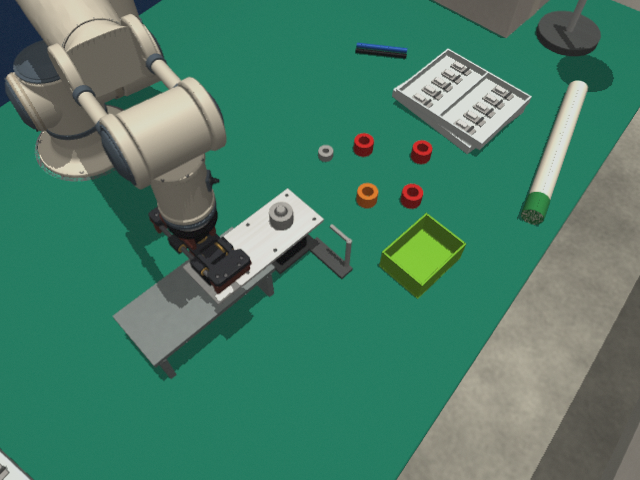

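The picture shows the plate held steady and level with its end at the pointer (323,220), and the sleeve on the stud at (281,212). The bush (325,153) and basket (423,255) are where they were.

```bash
python3 -c "
from station import r
print(r.hand_in()); print(r.sense()['clock'])"
```

```text
the job is handed in; nothing more can be done
None
the job is handed in; nothing more can be done
```

The sleeve is on the stud, and the plate's outer end is level with the pointer tip to within about 1 mm. I handed the job in at about 24 s with the gripper still holding the plate; no verdict was reported.

- **Sleeve:** I lowered the larger steel sleeve over the stud in small steps. It made contact at the expected seat height (underside at 98 mm) and I released it there without a drop. A picture afterwards showed it fully down and the plate unmoved.
- **Plate:** I gripped the block, turned the plate about 2.5–3° into line with the riser, and slid it straight out while pressing down with about 5–8 N.
- **End against the tip:** The two cameras disagree slightly. The top camera puts the end 0.3 mm past the tip. The scene camera puts it 0.6–1.2 mm short, or 2–2.6 mm short if the visible blade face is taken at z = 94 mm. The arm's own position puts it about 0.1 mm short.
- **Yaw:** The top camera reads 0.0° against the riser and the scene camera -0.5°.
- **Hold:** Over the last second before hand-in the arm did not move. The gripper height stayed within 0.2 mm of where I took hold, so the plate should be level. The bush and basket looked unmoved in the last picture.

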